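# Sweep the mosaic tiles into the craft tray

### The arm

A 7-joint arm with a two-finger parallel gripper is mounted at the origin on the work surface. World frame = base frame: x ahead of the robot, y to its left, z up, the work surface at z = 0. Lengths are in m, angles in degrees, forces in N, time in s.
With the tool pointing down it reaches from about 0.425 to 0.925 m from the base axis. Payload 6.8 kg.
Tool frame: the origin (TCP) lies between the finger pads; the fingertips stand 17 mm ahead of it and the grasp point (between the pads) lies 2 mm behind it (env.finger_overhang is the distance from the TCP to the fingertips, in m); z points along the fingers, y is the line along which they close (so a half turn about z gives the same grasp; the last joint's range is limited). The gripper opens to 85 mm and grips with 20 to 120 N. Pads are 22 mm wide; open, the fingers measure 114 mm over their backs; the gripper's body (76 mm by 85 mm) begins 54 mm behind the grasp point. The pads swing forward as they close: fully open they stand 13 mm farther back than shut.
Start: joints at [-75.579, 27.33, 1.283, 89.118, -0.659, 63.558, -4.761], TCP at [0.238, 0.632, 0.248] pointing down, gripper open.
Joint ranges: [-169.35, 169.35], [-19.33, 120.38], [-80.79, 83.38], [13.8, 139.57], [-78.32, 258.32], [9.67, 109.79], [-169.56, 169.56]. Speed limits (degrees/s): [136.94, 136.94, 180, 180, 180, 180, 180].

### API

Orientations are given as a 3x3 rotation matrix whose columns are the frame's x, y, z axes.
In Python, from plant import monitor, cams, finish_job, env gives the robot as it stands.
- The arm moves only by the tool carry_out, never from a script. Its argument "plan" is text: rows parted by semicolons, each of 7 numbers parted by spaces: the opening, from 0 (shut) to 1 (fully open), then the shift along the world's x, y, z in units of 30 mm (1.0 is 30 mm), then the turn, a rotation vector about the world's x, y, z in units of 8 degrees (1.0 is 8 degrees). A call has 1 to 20 rows; each row is the pose to reach, as a shift and turn from the pose commanded when the call began; what a row does not reach only later rows make up. A row lasts 1/8 s, in which the tool goes at most 62.5 mm and 10.7 degrees, less where a joint would pass 70% of its speed; a pose out of reach is approached as far as the arm can. A call with a gripper value outside its range is refused whole. The fingers move at their own pace and stop on an object; "grip_force" is the grip in N (left out, the last holds). Time passes only in rows, so rows that repeat a pose let the fingers close. It gives the time, the measured TCP pose, the force, the opening and the grip force at its end, in the units of the state.
- monitor.read_state(): the state, without advancing time (a new reading comes with each control period).
- cams.grab_frame(name): name is "scene" or "side" or "wrist"; returns the picture (420x560x3 uint8, blue, green, red); there is no depth.
- cams.camera_model(name): a dict with "fx", "fy", "cx", "cy" (pixels), "cam_to_world" (4x4, takes a point from camera to world coordinates); the wrist camera has in their place "tool_from_camera" (4x4, takes a point from camera to tool coordinates, whose origin is the TCP and whose axes are the flange's). Camera axes: x right, y down, z forward; pixel columns grow to the right and rows downward; lengths in m; the calibration is good to about 2 mm. A picture is of the moment at which its call begins: read the wrist's pose just before it. camera_model takes no time and is no camera call.
- finish_job(): hands the job in; it is judged then, once.
The state is a dict: "time_s": time; "joint_pos": joint angles; "qvel": joint speeds; "tau": joint torques, N m; "eef_pos": TCP position; "ee_rot": TCP orientation; "ft_force": force on the tool from outside, world axes, zero at the start; "wrist_torque": the same for the moment, N m; "opening": finger opening in m; "grip_force": force on a finger pad.
Only numpy, scipy, OpenCV 4.12 (cv2) and the standard library are available. Lean on these libraries where they do the work, as an engineer would, in place of code of your own. Each camera call takes 0.05 s, during which the arm holds its last target. There are 200 camera calls.

### The job

Sweep the three loose square mosaic tiles off the counter into the big open-fronted bay of the red craft tray: push each one along with the fingers, up over the sloping lip, until it lies flat on the bay floor, wholly past the lip. Only push them, never pick them up, and leave the pencil sharpener, paint well, skewer pot and bead dispenser where they stand. Finish with the fingers clear.

Things in the scene. Friction and masses are not known exactly. Their poses are not given: they have to be found in the camera images.
- tray: Red plastic craft tray fixed to the counter, 192 mm long (x), 168 wide (y), walls 30 high, 4 thick. Origin: at counter height under the middle of the line where its sloping lip meets the bay floor; +x leads into the bay, z up. The lip rises from the counter at x = -18 mm to the floor, 2 mm high, at x = 0. The open front looks to the robot's right (world -y), turned up to 15 degrees either way.
- bay (a point): Middle of the flat floor of the tray's big open-fronted bay, 2 mm above the counter, 55 mm in from the lip; axes as the tray's. The floor is 110 mm long (x) and 160 mm wide inside (y); the side walls run along the floor only, not beside the lip. A wall at the bay's far end closes it off from a row of three small compartments holding beads.
- tile1: Loose glazed white ceramic mosaic tile, square, 32 x 32 x 12 mm thick, about 28 g, one of three identical ones, lying flat on the counter in any yaw, tile centres at least 50 mm apart. Origin: centre of its underside; z up, x and y along its sides.
- tile2: Loose glazed white ceramic mosaic tile, square, 32 x 32 x 12 mm thick, about 28 g, one of three identical ones, lying flat on the counter in any yaw, tile centres at least 50 mm apart. Origin: centre of its underside; z up, x and y along its sides.
- tile3: Loose glazed white ceramic mosaic tile, square, 32 x 32 x 12 mm thick, about 28 g, one of three identical ones, lying flat on the counter in any yaw, tile centres at least 50 mm apart. Origin: centre of its underside; z up, x and y along its sides.
- sharpener: Small loose chrome wedge-type pencil sharpener, 28 x 18 x 14 mm, 25 g, lying on the counter on the side of the tiles away from the tray. Leave it alone. Origin: centre of its underside.
- paint_well: Loose round white ceramic paint well, 90 mm across, 22 mm high, to the robot's right, past the sharpener. Leave it alone. Origin: centre of its underside.
- skewer_pot: Loose round bamboo pot, 76 mm across, 100 mm high, with skewers standing up to 220 mm above the counter, to the left beyond the tray. Leave it alone. Origin: centre of its underside.
- dispenser: Loose push-button bead dispenser, white plastic with a clear hopper, 80 x 100 x 135 mm high, its button and spout sticking out up to 18 mm more at its own -x; to the left beyond the tray. Leave it alone. Origin: centre of its underside, x away from the button.
Not all that is in view belongs to the job. Leave any turquoise look-alike of the tile3 alone. Leave any pink look-alike of the tile1 alone.

How it is judged (in metres and radians):
At the end, for the whole second after the job is handed in: All three tiles lie at rest, flat (within 7 degrees) on the bay floor: each tile's centre is at least 13 mm past the line where lip and floor meet, and between the bay's walls. The sharpener, paint well, skewer pot and dispenser are within 15 mm of where they stood (x of tile1 in the frame of tray between 0.013 and 0.11 m and y of tile1 in the frame of tray between -0.08 and 0.08 m and height (world z) of each of tile1, tile2, tile3 below 0.007 m and angle between each of tile1, tile2, tile3's own z axis and vertical below 0.12 rad and linear speed of each of tile1, tile2, tile3 below 0.02 m/s and x of tile2 in the frame of tray between 0.013 and 0.11 m and y of tile2 in the frame of tray between -0.08 and 0.08 m and x of tile3 in the frame of tray between 0.013 and 0.11 m and y of tile3 in the frame of tray between -0.08 and 0.08 m and distance of each of sharpener, paint_well, skewer_pot, dispenser from where it was at the start of the episode below 0.015 m); the robot touches nothing.
It fails at once if a tile is lifted more than 20 mm off the counter (height (world z) of any of tile1, tile2, tile3 above 0.02 m).
It fails at once if the sharpener, paint well, skewer pot or dispenser is moved more than 15 mm (distance of any of sharpener, paint_well, skewer_pot, dispenser from where it was at the start of the episode above 0.015 m).
It also fails if it takes over 72 s, if anything falls off the work surface, if the arm or the gripper's body presses on something with over 40 N, if the wrist force passes 120 N, or if a joint passes its speed limit or range.

## Working session

There is one attempt and no reset: what is moved stays moved. The work goes in short steps, Python scripts to look and compute and a tool call to move; the robot and the scene stay as the last step left them, time stands still between calls to the robot, and variables do not carry over. Pictures are saved under pics/ and viewed, at most 10 in all, crops included, and the job is handed in when it is done.

Besides the shell and the picture viewer there is one more tool, called after ">>>" in YAML: its name, and indented under it one key for each argument. carry_out: Moves the arm, as the interface text tells. Its arguments: {"type":"object","properties":{"plan":{"type":"string"},"grip_force":{"type":"number"}},"required":["plan"]}

```bash
mkdir -p pics; python3 - <<'E'
from plant import monitor,cams,env
import cv2,numpy as np
s=monitor.read_state();print(s['time_s'],s['eef_pos'],s['ee_rot'],s['opening'],env.finger_overhang)
for n in('scene','side'):
    cv2.imwrite(f'pics/{n}0.png',cams.grab_frame(n)); m=cams.camera_model(n);print(n,m)
E
```

```text
0.0 [0.23744862 0.6312346  0.24731762] [[-9.35986963e-01  3.52034275e-01 -5.23768679e-04]
 [ 3.52034641e-01  9.35985319e-01 -1.75879500e-03]
 [-1.28916327e-04 -1.83059391e-03 -9.99998316e-01]] 0.08529209793721973 0.017
scene {'fx': 416.96737821790236, 'fy': 416.96737821790236, 'cx': 272.62252896095987, 'cy': 216.64184176307583, 'cam_to_world': array([[-0.23568118,  0.78632287, -0.57109608,  1.12705842],
       [ 0.97177574,  0.18444834, -0.14707386,  0.22868791],
       [-0.01030981, -0.58963985, -0.80760049,  0.85776686],
       [ 0.        ,  0.        ,  0.        ,  1.        ]])}
side {'fx': 439.6179743491738, 'fy': 439.6179743491738, 'cx': 277.7390821391873, 'cy': 212.21475753050964, 'cam_to_world': array([[ 0.88218137, -0.31517424,  0.34988746,  0.17417154],
       [-0.47074739, -0.60974144,  0.63766156, -0.6622759 ],
       [ 0.01236638, -0.72724176, -0.68626999,  0.82301093],
       [ 0.        ,  0.        ,  0.        ,  1.        ]])}
```

View pics/scene0.png

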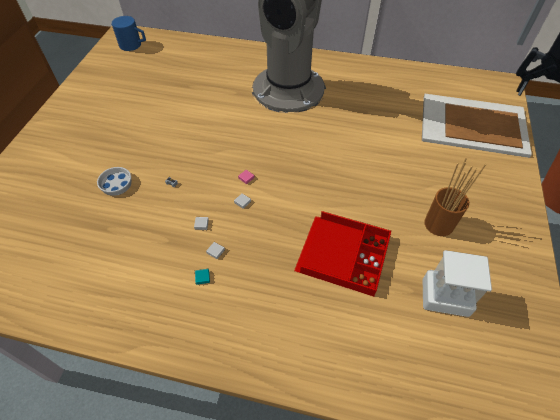

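View pics/side0.png

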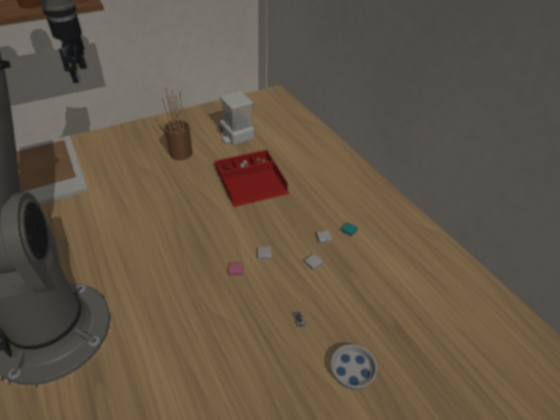

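The scene view shows white tiles at about (243,201), (201,223) and (216,250). Pink is at (247,177), turquoise at (202,276), the sharpener at (172,182), and the tray front runs from (320,219) to (298,268). I'll enlarge this area.

```bash
python3 - <<'E'
import cv2
a=cv2.imread('pics/scene0.png')[160:300,155:400]
b=cv2.imread('pics/side0.png')[140:340,200:370]
cv2.imwrite('pics/c1.png',cv2.resize(a,None,fx=3.25,fy=3.25,interpolation=cv2.INTER_CUBIC))
E
```

```text
(no output)
```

View pics/c1.png

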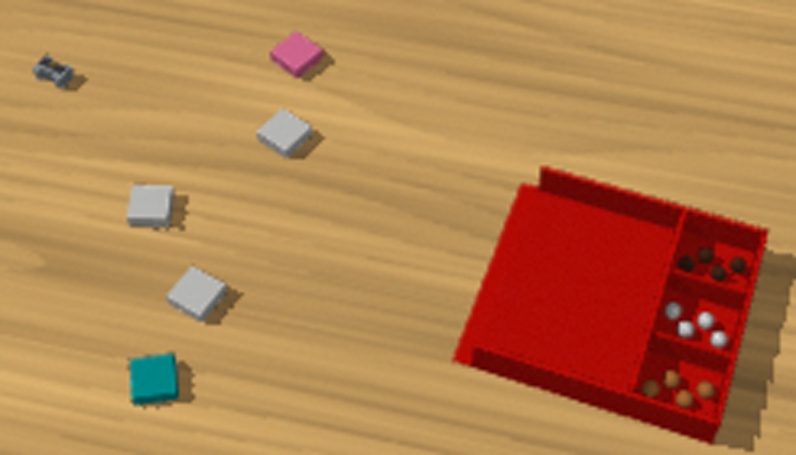

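The crop shows top faces centred at about (285,130), (151,203) and (197,291). The lip's outer corners are at (521,184) and (455,361), and the tray's back top corners at (767,231) and (715,440).

```bash
cat > h.py <<'E'
import numpy as np
from plant import cams
def w(name,uv,z):
    m=cams.camera_model(name);T=m['cam_to_world']
    d=T[:3,:3]@[(uv[0]-m['cx'])/m['fx'],(uv[1]-m['cy'])/m['fy'],1]
    return T[:3,3]+d*(z-T[2,3])/d[2]
E
python3 - <<'E'
from h import *
np.set_printoptions(precision=4,suppress=True)
c=lambda p,z:w('scene',np.array(p)/3.25+[155-.35,160-.35],z)[:2]
for n,ps,z in [('A',[(285,110),(312,130),(290,149),(257,131)],.012),('B',[(131,186),(172,185),(171,220),(128,219)],.012),('C',[(195,267),(227,290),(204,314),(167,291)],.012),('pink',[(296,32),(324,51),(300,71),(271,51)],.012),('turq',[(130,357),(175,353),(179,396),(132,398)],.012),('sharp',[(53,71)],.007),('lip',[(521,184),(455,361)],0),('walltops',[(541,168),(474,348),(767,231),(715,440)],.03)]:
    P=np.array([c(p,z) for p in ps]);print(n,P.mean(0),P.tolist() if len(P)<5 else '')
for n,u in [('A',(264,251)),('B',(314,261)),('C',(323,235)),('pink',(236,267)),('turq',(349,228))]:print(n,w('side',u,.012))
E
```

```text
A [ 0.4936 -0.0138] [[0.47411784626679987, -0.020285878218098463], [0.48900849994569706, 0.0063997748187340775], [0.511417574273028, -0.0054254946771440105], [0.4999803757410427, -0.036048222836035704]]
B [ 0.5856 -0.0955] [[0.5743346059153599, -0.1154583160589962], [0.5661578165755197, -0.08479796997418892], [0.5976530213383098, -0.07481854264124982], [0.6042729378641019, -0.10703146092935883]]
C [ 0.6526 -0.035 ] [[0.6338377902927386, -0.04365874462341213], [0.6474956157080759, -0.014494955472913795], [0.6707891864299114, -0.0245727662362204], [0.658418486936263, -0.05707831625430998]]
pink [ 0.4108 -0.0275] [[0.390360957827661, -0.03478965805159173], [0.4056573264745308, -0.006203770416863014], [0.43139655355631934, -0.01974257765184384], [0.4156861670652594, -0.04928461481917912]]
turq [ 0.7268 -0.0431] [[0.716525834572032, -0.06470741168317967], [0.7061094828229069, -0.03464897077662654], [0.7377470669719612, -0.020935856552750404], [0.746758211370184, -0.05227091516959026]]
sharp [ 0.4739 -0.2213] [[0.4739244468776671, -0.22132184035264119]]
lip [0.5774 0.1681] [[0.4947204692756708, 0.17712847976167104], [0.6601280545389592, 0.15905624061750018]]
walltops [0.5936 0.2668] [[0.49846663890070997, 0.1910748853461764], [0.6634194927995716, 0.1722332909030303], [0.517777050888468, 0.36248557692184435], [0.694803037598235, 0.3413843338728664]]
A [ 0.4923 -0.0157  0.012 ]
B [ 0.5847 -0.0999  0.012 ]
C [ 0.6504 -0.0365  0.012 ]
pink [ 0.4106 -0.0302  0.012 ]
turq [ 0.724  -0.0464  0.012 ]
```

>>> carry_out:
  plan: "0 0 0 2 0 0 0; 0 1 -2 2.5 0 0 -1; 0 2 -4 2.5 0 0 -2; 0 3 -6 2.5 0 0 -3; 0 4 -8 2.5 0 0 -4; 0 4.5 -10 2.5 0 0 -5; 0 5.5 -12 2.5 0 0 -5.5; 0 6.5 -14 2 0 0 -6; 0 7 -16 1 0 0 -6.5; 0 8 -18 0 0 0 -7; 0 9 -20 -1 0 0 -7.5; 0 10 -22 -2 0 0 -8; 0 11 -23.5 -3 0 0 -8.4; 0 11.59 -25 -3.5 0 0 -8.74; 0 11.59 -25.81 -4 0 0 -8.74; 0 11.59 -25.81 -4.91 0 0 -8.74; 0 11.59 -25.81 -4.91 0 0 -8.74; 0 11.59 -25.81 -4.91 0 0 -8.74"

```text
time_s: 2.35
eef_pos: [0.5856, -0.1414, 0.1016]
ee_rot: [[0.008, 1.0, 0.0], [1.0, -0.008, 0.001], [0.001, 0.0, -1.0]]
ft_force: [0.0, -0.2, 0.6]
opening: -0.0004
grip_force: 0.0
```

```bash
python3 - <<'E'
from plant import monitor,cams
import cv2
s=monitor.read_state();print(s['joint_pos'],s['eef_pos'])
a=cams.grab_frame('wrist');b=cams.grab_frame('scene')[100:300,100:340]
b=cv2.resize(b,(504,420))
cv2.imwrite('pics/w1.png',cv2.resize(cv2.hconcat([a[:,80:],b]),(790,337)))
E
```

```text
[-13.68527743  33.36207947  28.93657778 107.64054365 -22.31280246
  44.62951998  26.90509881] [ 0.58560085 -0.1414153   0.10161685]
```

View pics/w1.png

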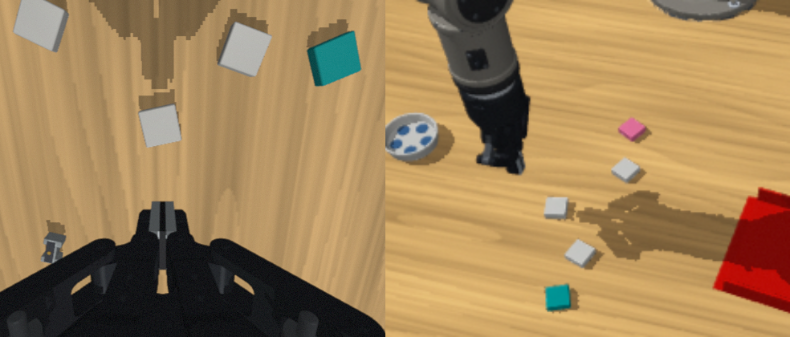

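The wrist view shows tile B dead ahead at (160,125), with the fingers at x=162. The tips are narrow, so I'll open slightly to get two contacts.

>>> carry_out:
  plan: "0.2 0 0 -1 0 0 0; 0.2 0 0 -1.8 0 0 0; 0.2 0 0 -2.4 0 0 0; 0.2 0 0 -2.6 0 0 0; 0.2 0 0 -2.6 0 0 0; 0.2 0 0.2 -2.6 0 0 0; 0.2 0 0.4 -2.6 0 0 0; 0.2 0 0.7 -2.6 0 0 0; 0.2 0 1 -2.6 0 0 0; 0.2 0 1.3 -2.6 0 0 0; 0.2 0 1.6 -2.6 0 0 0; 0.2 0 2 -2.6 0 0 0; 0.2 0 2.4 -2.6 0 0 0; 0.2 0 2.8 -2.6 0 0 0; 0.2 0 3.2 -2.6 0 0 0; 0.2 0 3.6 -2.6 0 0 0; 0.2 0 4 -2.6 0 0 0; 0.2 0 4.4 -2.6 0 0 0; 0.2 0 4.8 -2.6 0 0 0; 0.2 0 4.8 -2.6 0 0 0"

```text
time_s: 4.95
eef_pos: [0.5853, 0.0032, 0.0229]
ee_rot: [[0.007, 1.0, -0.0], [1.0, -0.007, 0.001], [0.001, -0.0, -1.0]]
ft_force: [0.5, -0.4, 0.2]
opening: 0.0173
grip_force: 0.0
```

```bash
python3 - <<'E'
from plant import monitor,cams
import cv2
a=cams.grab_frame('wrist');b=cams.grab_frame('side')[100:300,180:420]
b=cv2.resize(b,(504,420))
cv2.imwrite('pics/w2.png',cv2.resize(cv2.hconcat([a[:,80:],b]),(790,337)))
E
```

```text
(no output)
```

View pics/w2.png

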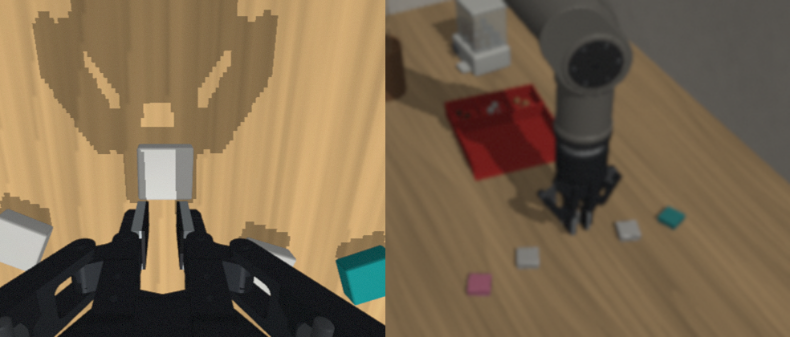

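The tile sits flush and centred on both tips. I'll carry on over the lip.

>>> carry_out:
  plan: "0.2 0 0.3 0 0 0 0; 0.2 0 0.7 0 0 0 0; 0.2 0 1.1 0 0 0 0; 0.2 0 1.5 0 0 0 0; 0.2 0 2 0 0 0 0; 0.2 0 2.5 0 0 0 0; 0.2 0 3 0 0 0 0; 0.2 0 3.5 0 0 0 0; 0.2 0 3.9 0 0 0 0; 0.2 0 4.3 0 0 0 0; 0.2 0 4.7 0 0 0 0; 0.2 0 5.1 0 0 0 0; 0.2 0 5.5 0 0 0 0; 0.2 0 5.9 0 0 0 0; 0.2 0 6.3 0 0 0 0; 0.2 0 6.7 0 0 0 0; 0.2 0 7.1 0 0 0 0; 0.2 0 7.5 0 0 0 0; 0.2 0 7.8 0 0 0 0; 0.2 0 7.8 0 0 0 0"

```text
time_s: 7.55
eef_pos: [0.5852, 0.2367, 0.0229]
ee_rot: [[0.008, 1.0, -0.0], [1.0, -0.008, 0.0], [0.0, -0.0, -1.0]]
ft_force: [0.2, 0.4, -0.1]
opening: 0.0168
grip_force: 0.0
```

>>> carry_out:
  plan: "0.2 0 -0.4 0 0 0 0; 0.2 0 -0.6 0.7 0 0 0; 0.2 0 -0.8 1.8 0 0 0; 0.2 -0.5 -2 2.5 0 0 -0.3; 0.2 -1.1 -3.5 2.5 0 0 -0.6; 0.2 -1.8 -5 2.5 0 0 -0.9; 0.2 -2.4 -6.5 2.5 0 0 -1.25; 0.2 -3 -8.2 2.5 0 0 -1.25; 0.2 -3.33 -9.8 2.5 0 0 -1.25; 0.2 -3.33 -9.8 2.5 0 0 -1.25; 0.2 -3.33 -9.8 2.5 0 0 -1.25"

```text
time_s: 8.93
eef_pos: [0.4858, -0.0588, 0.0989]
ee_rot: [[0.184, 0.983, 0.001], [0.983, -0.184, 0.001], [0.001, 0.001, -1.0]]
ft_force: [0.0, 0.0, -0.1]
opening: 0.017
grip_force: 0.0
```

```bash
python3 - <<'E'
from plant import monitor,cams
import cv2
a=cams.grab_frame('wrist');b=cams.grab_frame('side')[100:300,180:420]
b=cv2.resize(b,(504,420))
cv2.imwrite('pics/w3.png',cv2.resize(cv2.hconcat([a[:,80:],b]),(790,337)))
E
```

```text
(no output)
```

View pics/w3.png

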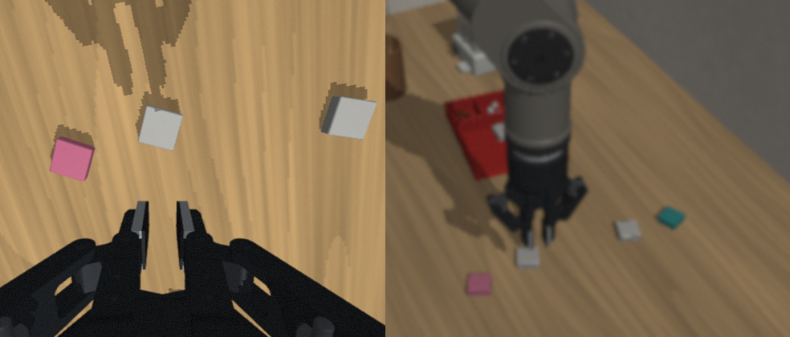

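Tile A is centred ahead of the tips at (160,128), and pink is clear to the left.

>>> carry_out:
  plan: "0.2 0 0 -1 0 0 0; 0.2 0 0 -1.8 0 0 0; 0.2 0 0 -2.3 0 0 0; 0.2 0 0 -2.5 0 0 0; 0.2 0 0 -2.5 0 0 0; 0.2 0.04 0.2 -2.5 0 0 0; 0.2 0.07 0.4 -2.5 0 0 0; 0.2 0.13 0.7 -2.5 0 0 0; 0.2 0.18 1 -2.5 0 0 0; 0.2 0.24 1.3 -2.5 0 0 0; 0.2 0.29 1.6 -2.5 0 0 0; 0.2 0.37 2 -2.5 0 0 0; 0.2 0.44 2.4 -2.5 0 0 0; 0.2 0.51 2.8 -2.5 0 0 0; 0.2 0.59 3.2 -2.5 0 0 0; 0.2 0.66 3.6 -2.5 0 0 0; 0.2 0.73 4 -2.5 0 0 0; 0.2 0.81 4.4 -2.5 0 0 0; 0.2 0.88 4.8 -2.5 0 0 0; 0.2 0.88 4.8 -2.5 0 0 0"

```text
time_s: 11.52
eef_pos: [0.5121, 0.0869, 0.0229]
ee_rot: [[0.181, 0.984, 0.0], [0.984, -0.181, 0.0], [0.0, 0.0, -1.0]]
ft_force: [0.3, -0.5, -0.3]
opening: 0.017
grip_force: 0.0
```

```bash
python3 - <<'E'
from plant import monitor,cams
import cv2
a=cams.grab_frame('wrist');b=cams.grab_frame('side')[100:300,180:420]
b=cv2.resize(b,(504,420))
cv2.imwrite('pics/w4.png',cv2.resize(cv2.hconcat([a[:,80:],b]),(790,337)))
E
```

```text
(no output)
```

View pics/w4.png

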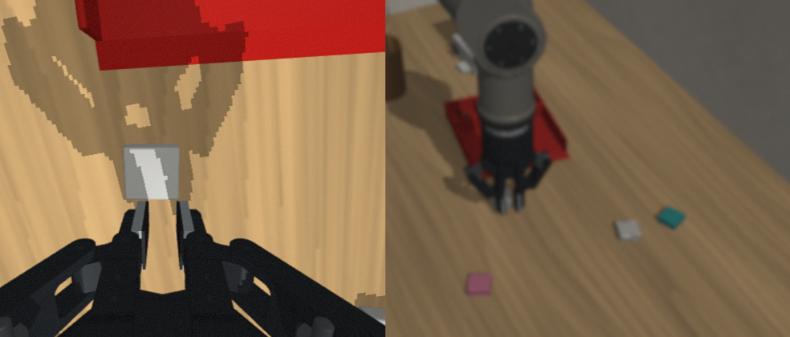

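The tile is flush but about 6 mm left of centre. It has a good margin to the tray's left corner at (98,68).

>>> carry_out:
  plan: "0.2 0.05 0.3 0 0 0 0; 0.2 0.12 0.7 0 0 0 0; 0.2 0.2 1.1 0 0 0 0; 0.2 0.27 1.5 0 0 0 0; 0.2 0.35 1.9 0 0 0 0; 0.2 0.42 2.3 0 0 0 0; 0.2 0.49 2.7 0 0 0 0; 0.2 0.57 3.1 0 0 0 0; 0.2 0.64 3.5 0 0 0 0; 0.2 0.72 3.9 0 0 0 0; 0.2 0.78 4.3 0 0 0 0; 0.2 0.78 4.3 0 0 0 0; 0.2 0.7 3.9 0 0 0 0; 0.2 0.7 3.7 1 0 0 0; 0.2 0.7 3.6 2.3 0 0 0; 0.2 0.7 3.6 2.5 0 0 0"

```text
time_s: 13.62
eef_pos: [0.5341, 0.1917, 0.1002]
ee_rot: [[0.186, 0.983, 0.003], [0.983, -0.186, 0.001], [0.002, 0.003, -1.0]]
ft_force: [0.8, -0.3, -0.4]
opening: 0.0174
grip_force: 0.0
```

>>> carry_out:
  plan: "0.2 0.5 -1 0 0 0 0.3; 0.2 1.1 -2.5 0 0 0 0.6; 0.2 1.8 -4 0 0 0 0.9; 0.2 2.5 -5.5 0 0 0 1.2; 0.2 3.2 -7 0 0 0 1.5; 0.2 3.8 -8.4 0 0 0 1.8; 0.2 4.09 -9.2 0 0 0 1.85; 0.2 4.09 -9.2 0 0 0 1.85; 0.2 4.09 -9.2 0 0 0 1.85"

```text
time_s: 14.75
eef_pos: [0.6546, -0.0817, 0.0971]
ee_rot: [[-0.074, 0.997, -0.002], [0.997, 0.074, 0.001], [0.001, -0.002, -1.0]]
ft_force: [0.2, 0.9, -0.4]
opening: 0.0167
grip_force: 0.0
```

```bash
python3 - <<'E'
from plant import monitor,cams
import cv2
a=cams.grab_frame('wrist');b=cams.grab_frame('scene')[150:300,220:400]
b=cv2.resize(b,(504,420))
cv2.imwrite('pics/w5.png',cv2.resize(cv2.hconcat([a[:,80:],b]),(790,337)))
E
```

```text
(no output)
```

View pics/w5.png

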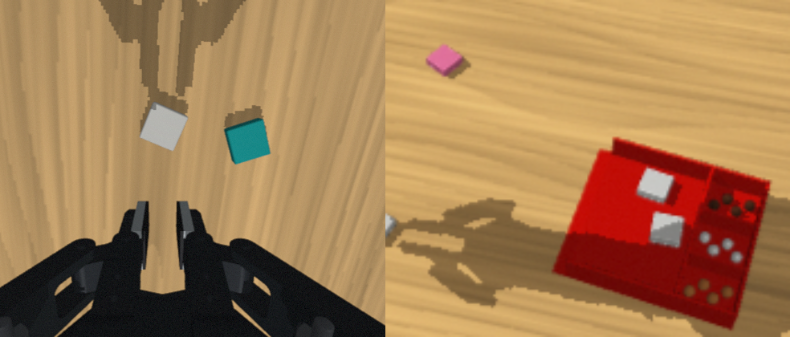

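Both pushed tiles lie in the bay at (655,185) and (667,229). Tile C is centred ahead of the tips at (163,127), and turquoise is clear to the right.

>>> carry_out:
  plan: "0.2 0 0 -1 0 0 0; 0.2 0 0 -1.8 0 0 0; 0.2 0 0 -2.3 0 0 0; 0.2 0 0 -2.5 0 0 0; 0.2 0 0 -2.5 0 0 0; 0.2 -0.01 0.2 -2.5 0 0 0; 0.2 -0.03 0.4 -2.5 0 0 0; 0.2 -0.05 0.7 -2.5 0 0 0; 0.2 -0.07 1 -2.5 0 0 0; 0.2 -0.1 1.3 -2.5 0 0 0; 0.2 -0.12 1.6 -2.5 0 0 0; 0.2 -0.15 2 -2.5 0 0 0; 0.2 -0.18 2.4 -2.5 0 0 0; 0.2 -0.2 2.8 -2.5 0 0 0; 0.2 -0.23 3.2 -2.5 0 0 0; 0.2 -0.26 3.6 -2.5 0 0 0; 0.2 -0.29 4 -2.5 0 0 0; 0.2 -0.32 4.4 -2.5 0 0 0; 0.2 -0.35 4.8 -2.5 0 0 0; 0.2 -0.35 4.8 -2.5 0 0 0"

```text
time_s: 17.35
eef_pos: [0.6449, 0.0635, 0.0228]
ee_rot: [[-0.077, 0.997, -0.0], [0.997, 0.077, 0.001], [0.001, -0.0, -1.0]]
ft_force: [1.0, 0.1, 0.2]
opening: 0.0171
grip_force: 0.0
```

```bash
python3 - <<'E'
from plant import monitor,cams
import cv2
a=cams.grab_frame('wrist');b=cams.grab_frame('scene')[150:300,220:400]
b=cv2.resize(b,(504,420))
cv2.imwrite('pics/w6.png',cv2.resize(cv2.hconcat([a[:,80:],b]),(790,337)))
E
```

```text
(no output)
```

View pics/w6.png

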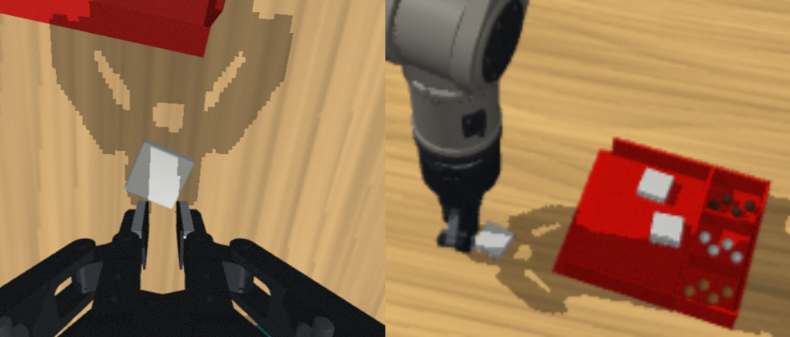

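The tile is caught by a corner in the finger notch, which is steady. I'll continue, drifting left to keep clear of the right wall.

>>> carry_out:
  plan: "0.2 -0.05 0.2 0 0 0 0; 0.2 -0.13 0.5 0 0 0 0; 0.2 -0.21 0.8 0 0 0 0; 0.2 -0.28 1.1 0 0 0 0; 0.2 -0.34 1.4 0 0 0 0; 0.2 -0.39 1.7 0 0 0 0; 0.2 -0.43 2 0 0 0 0; 0.2 -0.46 2.3 0 0 0 0; 0.2 -0.48 2.6 0 0 0 0; 0.2 -0.48 2.9 0 0 0 0; 0.2 -0.48 3.2 0 0 0 0; 0.2 -0.48 3.5 0 0 0 0; 0.2 -0.48 3.8 0 0 0 0; 0.2 -0.48 4.1 0 0 0 0; 0.2 -0.48 4.4 0 0 0 0; 0.2 -0.48 4.6 0 0 0 0; 0.2 -0.48 4.6 0 0 0 0; 0.2 -0.48 4.2 0 0 0 0; 0.2 -0.48 3.2 1.5 0 0 0; 0.2 -0.48 1.5 3 0 0 0"

```text
time_s: 19.95
eef_pos: [0.6304, 0.1099, 0.11]
ee_rot: [[-0.076, 0.997, -0.001], [0.997, 0.076, -0.0], [-0.0, -0.001, -1.0]]
ft_force: [0.7, -0.2, -0.1]
opening: 0.0172
grip_force: 0.0
```

>>> carry_out:
  plan: "0.2 0 -1.5 1 0 0 0; 0.2 0 -3 1 0 0 0; 0.2 0 -4.5 1 0 0 0; 0.2 0 -4.5 1 0 0 0; 0.2 0 -4.5 1 0 0 0"

```text
time_s: 20.58
eef_pos: [0.6303, -0.0248, 0.1392]
ee_rot: [[-0.073, 0.997, -0.0], [0.997, 0.073, 0.001], [0.001, -0.0, -1.0]]
ft_force: [0.0, -0.0, -0.1]
opening: 0.0173
grip_force: 0.0
```

```bash
python3 - <<'E'
from plant import monitor,cams
import cv2
a=cams.grab_frame('side')[60:360,180:400];b=cams.grab_frame('scene')[170:300,240:400]
cv2.imwrite('pics/w7.png',cv2.hconcat([cv2.resize(a,(293,400)),cv2.resize(b,(492,400),interpolation=cv2.INTER_CUBIC)]))
E
```

```text
(no output)
```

View pics/w7.png

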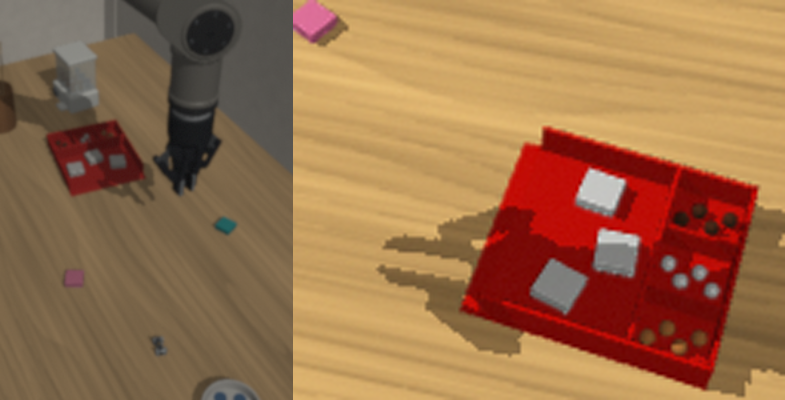

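All three tiles lie flat on the bay floor, well past the lip, at (601,192), (617,252) and (558,286). The fingers are clear.

```bash
python3 -c "
from plant import finish_job
print(finish_job())"
```

```text
the job is handed in; nothing more can be done
None
```

I pushed all three white tiles into the tray's big bay, where the last picture shows them lying flat past the lip. I kept the arm away from the other objects, finished with the fingers clear, and handed the job in at about 21 s; no verdict came back.

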